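# Park the slide tray in the corner guide

## Task

Gently push the blue tray of glass slides along the desk into the metal corner guide, until its narrow end lies flush against the long bar and its side flush against the short bar. Push it only from outside with the fingertips: do not grasp it, lift or tip it, straddle it with the fingers or reach down into it. Leave everything else where it stands, and finish clear of the tray.

Things in the scene. Friction and masses are not known exactly. Their poses are not given: they have to be found in the camera images.
- slide_tray: Blue open card tray of clear glass slides, 95 mm (its x) x 79 mm (its y) x 29 mm high, outside; walls 2 mm thick and 26 to 29 mm high, 0.15 to 0.29 kg. Loose, slides on the desk. Origin at the centre of its underside, z up. At the start its x axis is within 0.45 rad of the guide's x axis.
- guide: Fixed right-angled L of two plain aluminium bars, 12 mm thick, 18 mm high, dark screw heads on top. Origin on the desk at the inner corner, z up. Long bar: inner face at x = 0, running 200 mm along +y. Short bar: inner face at y = 0, running 98 mm along -x. The tray belongs on the -x, +y side, its x axis along the guide's x: 79 mm end on the long bar, 95 mm side on the short bar.
- parked (a point): Where the parked tray's origin belongs, on the desk: x = -47.5 mm, y = +39.5 mm in the guide's frame, axes as the guide's. Flat yellow lines on the desk mark the parked tray's free corner. At the start the tray's centre is 85 to 115 mm from the long bar's inner face and 100 to 150 mm from the short bar's. A wall rises some 40 to 120 mm beyond the long bar.
- ink_pad: Bystander: flat dark blue ink pad tin, 66 x 100 x 15 mm, beyond the short bar, on its outer side. Origin at the centre of its underside.
- label_roll: Bystander: roll of white labels lying flat, 52 mm across, 25 mm high, just off the short bar's end. Origin at the centre of its underside.
- specimen_cup: Bystander: clear cup with a red lid, 66 mm across, 77 mm high, at the far left. Origin at the centre of its underside.
- capillary_jar: Bystander: slim white jar with a red cap, 26 mm across, 97 mm high, standing, at the right. Origin at the centre of its underside.
- tape_roll: Bystander: roll of yellow tape lying flat, 98 x 110 x 24 mm, at the right. Origin at the centre of its underside.
- card_tray: Bystander: empty white card tray, 84 x 98 x 27 mm, at the right. Origin at the centre of its underside.
Not all that is in view belongs to the job. Leave any red look-alike of the slide_tray alone.

How it is judged:
At the end, for the whole second after the job is handed in: The tray lies flat and at rest in the corner, its end within about 4 mm of the long bar and its side within about 4 mm of the short bar, square to the guide within 0.05 rad, released, nothing else disturbed (x of slide_tray in the frame of guide between -0.0515 and -0.044 m and y of slide_tray in the frame of guide between 0.036 and 0.0435 m and angle between the x axis of slide_tray and the x axis of guide, either way round below 0.05 rad and angle between slide_tray's own z axis and vertical below 0.05 rad and height (world z) of slide_tray below 0.006 m and linear speed of slide_tray below 0.01 m/s); the robot touches nothing.
It fails at once if the tray is lifted or tipped (height (world z) of slide_tray above 0.01 m or angle between slide_tray's own z axis and vertical above 0.15 rad).
It fails at once if the tray is grasped, straddled or reached into: the grasp point between the fingers comes inside the tray's outline (corners apart), lower than 40 mm above the desk (z of the grasp point in the frame of slide_tray below 0.04 m and ((x of the grasp point in the frame of slide_tray between -0.049 and 0.049 m and y of the grasp point in the frame of slide_tray between -0.028 and 0.028 m) or (x of the grasp point in the frame of slide_tray between -0.035 and 0.035 m and y of the grasp point in the frame of slide_tray between -0.041 and 0.041 m))).
It fails at once if a bystander is shifted by more than 15 mm or knocked over (distance of any of ink_pad, label_roll, specimen_cup, capillary_jar, tape_roll, card_tray from where it was at the start of the episode above 0.015 m or angle between any of specimen_cup, capillary_jar's own z axis and vertical above 0.4 rad).
It fails at once if the tray is jammed hard against the guide, with over 30 N (contact force between slide_tray and guide above 30 N).
It also fails if it takes over 51 s, if anything falls off the work surface, if the arm or the gripper's body presses on something with over 40 N, if the wrist force passes 120 N, or if a joint passes its speed limit or range.

## Robot

A 6-joint arm with a two-finger parallel gripper is mounted at the origin on a cart in front of the work surface, level with it; the furniture and walls round the work are solid. World frame = base frame: x ahead of the robot, y to its left, z up, the work surface at z = 0. Lengths are in m, angles in rad, forces in N, time in s.
With the tool pointing down it reaches from about 0.275 to 0.825 m from the base axis. Payload 4.9 kg.
Tool frame: the origin (TCP) lies midway between the tips of the shut fingers; the grasp point (between the pads) lies 19 mm behind it (bot.grip_depth is the distance from the TCP to the grasp point, in m); y points along the fingers, x is the direction in which the jaws open and shut, and the axes are right-handed (so a half turn about y gives the same grasp; the last joint's range is limited). The gripper opens to 85 mm and grips with 20 to 120 N. Pads are 22 mm wide; open, the fingers measure 114 mm over their backs; the gripper's body (76 mm by 85 mm) begins 54 mm behind the grasp point. The pads swing forward as they close: fully open they stand 13 mm farther back than shut.
Start: joints at [1, 0.326, -0.193, 1.052, 0, 1.437], TCP at [0.233, 0.498, 0.231] pointing down, gripper open.
Joint ranges: [-2.65, 2.65], [-0.97, 1.79], [-1.3, 1.35], [-1.93, 2.1], [-1.47, 1.37], [-3.14, 3.14]. Speed limits (rad/s): [2.57, 2.57, 3.14, 3.14, 3.14, 3.14].

## Interface

Orientations are given as a unit quaternion [w, x, y, z].
In Python, from cell import bot gives the robot as it stands. Calls block until the motion is done:
- bot.move_pose(position, orientation): joint-space move of the TCP to a pose.
- bot.move_linear(position, speed=0.15, rotation=None, until_force=None): straight line of the TCP; rotation=None keeps the orientation; speed is the mean speed in m/s. With until_force (N) it stops when the force on the tool has changed by that much, and returns True; else False.
- bot.goto_joints(angles): joint-space move.
- bot.set_gripper(opening, grasp_force=None): opening from 0.0 (shut) to 1.0 (fully open); grasp_force is the grip in N (None keeps the last); returns when the fingers have stopped.
- bot.wait(seconds).
- bot.solve_ik(position, orientation): joint angles nearest the present ones, or None.
- bot.camera(name): name is "scene" or "top" or "wrist"; returns the picture (384x512x3 uint8, red, green, blue); there is no depth.
- bot.calibration(name): a dict with "mtx" (3x3 intrinsics, pixels), "extrinsics" (4x4, takes a point from world to camera coordinates); the wrist camera has in their place "hand_eye" (4x4, takes a point from camera to tool coordinates, whose origin is the TCP and whose axes are the tool frame's). Camera axes: x right, y down, z forward; pixel columns grow to the right and rows downward; lengths in m; the calibration is good to about 2 mm. A picture is of the moment at which its call begins: read the wrist's pose just before it. calibration takes no time and is no camera call.
A pose or a line that the arm cannot do raises bot.PlanningError and nothing moves.
- bot.close_job(): hands the job in, once; it reports no verdict.
Trained networks look in the newest picture that a camera, given by its name, has taken for a name from the list of things; names that differ only in an ending like _2 or _b are one class to them, and where a whole thing is asked for, a point or a joint stands for the part that bears it (a point fixed in the world has none). Each returns a list of dicts, best first, with "confidence" (0 to 1); they miss things now and then, are a little off and sometimes report something else, mostly with a low value. They report only what shows in the picture. A call takes as long as a camera call. They do not tell look-alikes from the thing itself.
- bot.search_frame(camera, thing): "bbox" ([left, top, width, height] in pixels, round what is visible of it).
Readings, each from a call of its own:
- bot.read_clock(): time.
- bot.read_joint_positions(): joint angles.
- bot.read_joint_vel(): joint speeds.
- bot.read_joint_efforts(): joint torques, N m.
- bot.read_position(): TCP position.
- bot.read_tool_rot(): TCP orientation.
- bot.read_ft_force(): force on the tool from outside, world axes, zero at the start.
- bot.read_moment(): the same for the moment, N m.
- bot.read_gripper_width(): opening from 0.0 (shut) to 1.0 (fully open).
Only numpy, scipy, OpenCV 4.12 (cv2) and the standard library are available. Lean on these libraries where they do the work, as an engineer would, in place of code of your own. Each camera call takes 0.05 s, during which the arm holds its last target.

## Working session

There is one attempt and no reset: what is moved stays moved. The work goes in short steps, each a Python script; the robot and the scene stay as the last script left them, time stands still between calls to the robot, and variables do not carry over. Pictures are saved under pics/ and viewed, and the job is handed in when it is done.

```bash
mkdir -p pics; ls; python3 - <<'E'
from cell import bot
import cv2
for n in ["scene","top"]:
    im=bot.camera(n); cv2.imwrite(f"pics/{n}0.png",cv2.cvtColor(im,cv2.COLOR_RGB2BGR))
    for t in ["slide_tray","guide","label_roll","ink_pad","specimen_cup","capillary_jar"]:
        print(n,t,[(d['bbox'],round(d['confidence'],2)) for d in bot.search_frame(n,t)][:3])
    c=bot.calibration(n);print(c['mtx'].tolist() if hasattr(c['mtx'],'tolist') else c['mtx'],c['extrinsics'])
print(bot.calibration("wrist"),bot.read_clock(),bot.read_tool_rot())
E
```

```text
pics
scene slide_tray [([181.7, 170.8, 36.4, 17.4], 0.96), ([233.5, 182.2, 38.1, 21.8], 0.85)]
scene guide [([256.5, 179.2, 41.9, 45.1], 0.96)]
scene label_roll [([228.5, 219.0, 19.1, 20.0], 0.69)]
scene ink_pad [([233.3, 183.0, 37.6, 22.4], 0.75), ([257.7, 229.4, 35.8, 16.1], 0.63)]
scene specimen_cup [([216.9, 125.8, 19.6, 24.6], 0.82), ([334.8, 247.0, 21.1, 42.5], 0.58)]
scene capillary_jar [([336.1, 248.8, 21.3, 40.8], 0.77)]
[[408.07476688265194, 0.0, 254.67386960257386], [0.0, 408.07476688265194, 189.1908732520324], [0.0, 0.0, 1.0]] [[ 0.84929779 -0.52728213  0.02582279 -0.44407393]
 [-0.24776052 -0.44130825 -0.86247421  0.20351466]
 [ 0.46616304  0.72609957 -0.50544181  0.87522983]
 [ 0.          0.          0.          1.        ]]
top slide_tray [([190.4, 204.3, 34.3, 30.5], 0.73), ([233.4, 179.9, 28.0, 26.2], 0.58), ([350.0, 224.0, 33.2, 24.0], 0.45)]
top guide [([240.0, 156.1, 52.7, 53.1], 0.53)]
top label_roll [([279.1, 220.4, 12.4, 14.0], 0.49)]
top ink_pad [([286.8, 190.4, 29.3, 27.4], 0.74)]
top specimen_cup [([140.6, 150.4, 23.9, 19.6], 0.85)]
top capillary_jar [([359
[... 214 characters left out ...]
4 -0.16753239  0.56132482]
 [ 0.16723842  0.0163959  -0.98578014  1.41525779]
 [ 0.          0.          0.          1.        ]]
{'mtx': array([[329.10774253,   0.        , 255.38075458],
       [  0.        , 329.10774253, 192.28788629],
       [  0.        ,   0.        ,   1.        ]]), 'hand_eye': array([[ 9.99999939e-01,  3.39340624e-04, -7.75805037e-05,
        -6.12472156e-04],
       [ 1.68802398e-04, -2.77821178e-01,  9.60632794e-01,
        -1.42400537e-01],
       [ 3.04428225e-04, -9.60632749e-01, -2.77821218e-01,
         7.10936494e-02],
       [ 0.00000000e+00,  0.00000000e+00,  0.00000000e+00,
         1.00000000e+00]])} 0.7 [-0.59645215  0.59645708  0.3798165  -0.3797673 ]
```

```bash
python3 - <<'E'
import cv2
a=cv2.imread("pics/top0.png")[130:260,130:400]; cv2.imwrite("pics/top0c.png",cv2.resize(a,(800,385),interpolation=cv2.INTER_CUBIC))
a=cv2.imread("pics/scene0.png")[110:300,160:410]; cv2.imwrite("pics/scene0c.png",cv2.resize(a,(760,578),interpolation=cv2.INTER_CUBIC))
E
```

```text
(no output)
```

View pics/top0c.png

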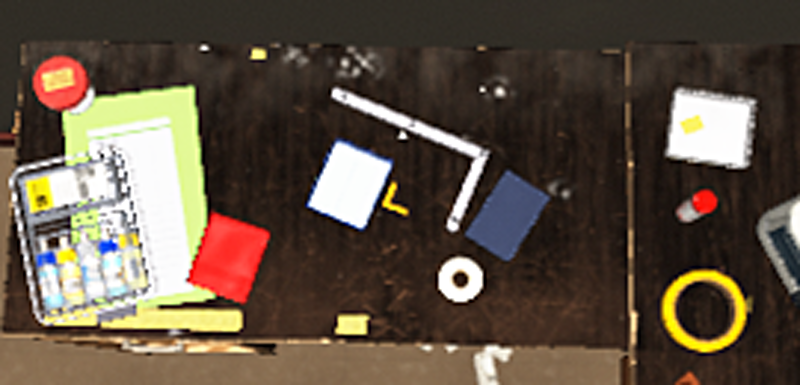

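View pics/scene0c.png

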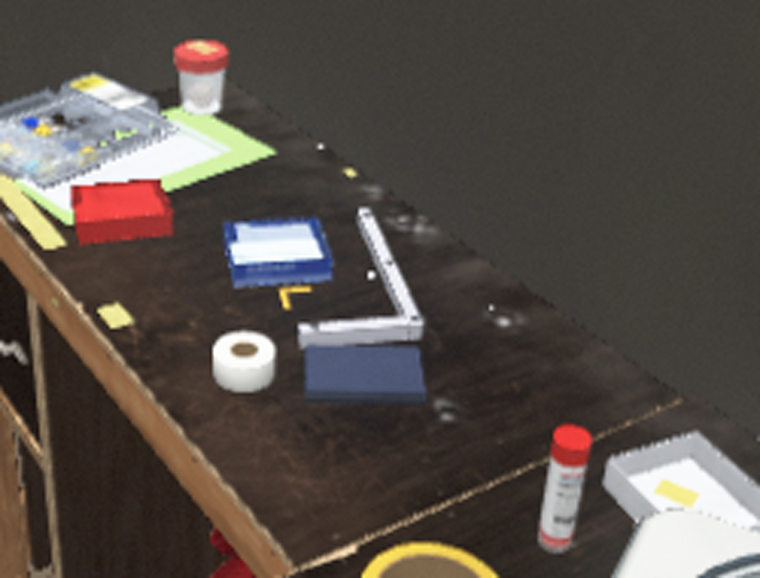

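Candidates in the top image: the blue tray with slides at about (248,192), and the red look-alike at about (207,218). The blue one fits the description. Next I'll get coarse geometry and a closer wrist view.

```bash
cat > h.py <<'E'
import numpy as np, cv2
from cell import bot
from scipy.spatial.transform import Rotation as R
def q2R(q): return R.from_quat([q[1],q[2],q[3],q[0]])
def R2q(r):
    x=r.as_quat(); return [x[3],x[0],x[1],x[2]]
def tool(yaw,tilt=0):
    # fingers(y) down; jaw axis x at world yaw; tilt about jaw axis
    x=np.array([np.cos(yaw),np.sin(yaw),0]); y=np.array([0,0,-1.]); z=np.cross(x,y)
    return R.from_matrix(np.stack([x,y,z],1))*R.from_rotvec([tilt,0,0])
def px2w(K,E,uv,z):
    uv=np.atleast_2d(uv).astype(float)
    d=np.c_[(uv[:,0]-K[0,2])/K[0,0],(uv[:,1]-K[1,2])/K[1,1],np.ones(len(uv))]
    Rm=E[:3,:3];t=E[:3,3];c=-Rm.T@t; d=d@Rm
    return c+d*((z-c[2])/d[:,2])[:,None]
def w2px(K,E,P):
    P=np.atleast_2d(P)@E[:3,:3].T+E[:3,3]; p=P@K.T; return p[:,:2]/p[:,2:]
def wristE():
    c=bot.calibration("wrist"); T=np.eye(4);T[:3,:3]=q2R(bot.read_tool_rot()).as_matrix();T[:3,3]=bot.read_position()
    return np.array(c['mtx']),np.linalg.inv(T@c['hand_eye'])
E
python3 - <<'E'
from h import *
c=bot.calibration("top");K,E=np.array(c['mtx']),np.array(c['extrinsics'])
s=800/270
def p(l,z): 
    w=px2w(K,E,[[130+u/s,130+v/s] for u,v in l],z);print(w[:,:2].round(3).tolist());return w
print("guide end, corner(outer), short end");p([(335,90),(487,152),(453,228)],.018)
print("tray");p([(342,138),(392,157),(362,230),(308,206)],.028)
print("label");p([(460,279)],.025)
print("pad");p([(509,170),(551,197),(512,260),(466,232)],.015)
print('yellow');p([(390,184),(386,205),(407,214)],0)
print("red");p([(213,212),(270,234)],.028)
print("desk front/back");p([(20,42),(620,50),(10,330),(630,350)],0)
r=q2R(bot.read_tool_rot()).as_matrix();print(r.round(2))
E
```

```text
guide end, corner(outer), short end
[[0.69, 0.118], [0.613, -0.076], [0.516, -0.035]]
tray
[[0.626, 0.107], [0.603, 0.043], [0.51, 0.079], [0.538, 0.147]]
label
[[0.451, -0.043]]
pad
[[0.591, -0.104], [0.558, -0.157], [0.477, -0.108], [0.511, -0.051]]
yellow
[[0.573, 0.045], [0.546, 0.05], [0.535, 0.023]]
red
[[0.529, 0.265], [0.502, 0.193]]
desk front/back
[[0.752, 0.532], [0.755, -0.249], [0.379, 0.517], [0.37, -0.256]]
[[ 0.42  0.   -0.91]
 [ 0.91  0.    0.42]
 [ 0.   -1.   -0.  ]]
```

```bash
python3 - <<'E'
from h import *
try: bot.move_pose([0.54,0.04,0.23],R2q(tool(np.pi/2)))
except Exception as e: print(e)
print(bot.read_clock(),bot.read_joint_positions())
K,E=wristE()
im=bot.camera("wrist");cv2.imwrite("pics/w1.png",cv2.cvtColor(im,cv2.COLOR_RGB2BGR)); np.savez("w1.npz",K=K,E=E)
for t in ["slide_tray","guide"]: print(t,[(d['bbox'],d['confidence']) for d in bot.search_frame("wrist",t)])
b=cv2.imread("pics/w1.png");cv2.imwrite("pics/w1b.png",cv2.resize(b,(800,600),interpolation=cv2.INTER_CUBIC))
E
```

```text
2.6917 [-6.11997393e-02  3.11186650e-01 -2.17263001e-01  1.04237468e+00
  2.75212066e-04 -6.22141045e-02]
slide_tray [([256.5, 140.2, 102.7, 99.5], 0.95), ([396.1, 44.0, 115.3, 113.1], 0.71)]
guide []
```

View pics/w1b.png

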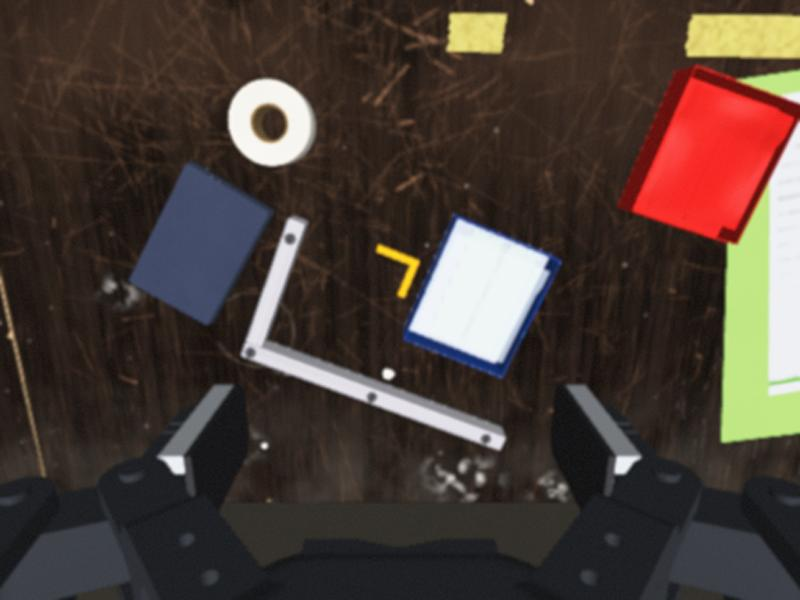

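The blue tray is at about (305,190) in original wrist pixels, and the guide runs (160,222)-(320,283) with its short bar up to (190,140). I'll enlarge it to take corners.

```bash
python3 - <<'E'
import cv2
b=cv2.imread("pics/w1.png")
for n,(u,v) in {"a":(145,130),"b":(250,130)}.items():
    c=cv2.resize(b[v:v+165,u:u+120 if n=="a" else u+120],(0,0),fx=3.6,fy=3.6,interpolation=cv2.INTER_CUBIC)
    for k in range(0,120,20): cv2.putText(c,str(u+k),(int(k*3.6),10),0,.35,(0,255,255)); cv2.line(c,(int(k*3.6),0),(int(k*3.6),600),(0,120,120),1)
    for k in range(0,165,20): cv2.putText(c,str(v+k),(0,int(k*3.6)),0,.35,(0,255,255)); cv2.line(c,(0,int(k*3.6)),(500,int(k*3.6)),(0,120,120),1)
    cv2.imwrite(f"pics/w1{n}.png",c)
x=cv2.hconcat([cv2.imread("pics/w1a.png"),cv2.imread("pics/w1b.png")][:1])
E
python3 - <<'E'
import cv2
b=cv2.imread("pics/w1.png")
c=cv2.resize(b[130:290,245:365],(450,600),interpolation=cv2.INTER_CUBIC)
cv2.imwrite("pics/w1t.png",c)
E
```

```text
(no output)
```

View pics/w1a.png

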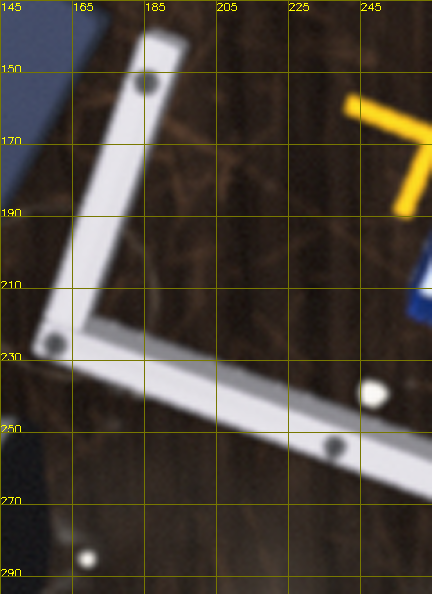

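View pics/w1t.png

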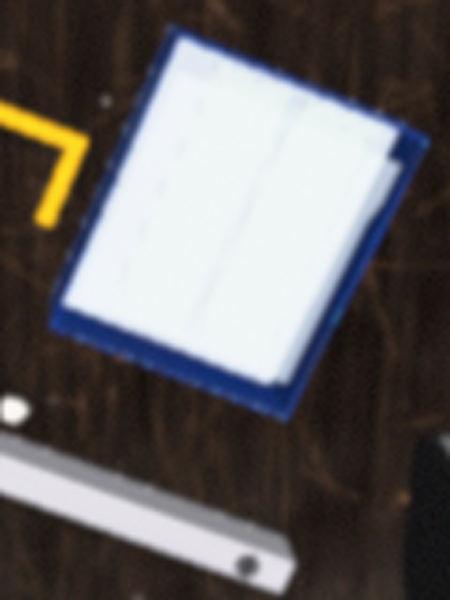

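```bash
python3 - <<'E'
from h import *
from scipy.optimize import least_squares
d=np.load("w1.npz");K,E=d['K'],d['E']
A=lambda u,v:(145+u/3.6,130+v/3.6); B=lambda u,v:(245+u/3.75,130+v/3.75)
lb=px2w(K,E,[A(95,315),A(432,435),B(275,535),B(0,432)],0)[:,:2]   # x=0
st=px2w(K,E,[A(186,48),A(80,330)],.018)[:,:2]
sc=px2w(K,E,[A(147,83),A(55,345),A(335,447),B(248,566)],.018)[:,:2]
def loc(p,P):
    c,s=np.cos(p[2]),np.sin(p[2]);q=P-p[:2];return np.c_[q[:,0]*c+q[:,1]*s,-q[:,0]*s+q[:,1]*c]
def f(p):
    a=loc(p,lb);b=loc(p,st);c=loc(p,sc)
    return np.r_[a[:,0],b[:,1],c[1:,0]-.006,c[:2,1]+.006]
r=least_squares(f,[.606,-.06,-.38]);print(r.x,(r.fun*1000).round(1))
g=r.x;np.save("g.npy",g)
print("screws",(loc(g,sc)*1000).round(1).tolist(),"longend",(loc(g,lb)*1000).round(1).tolist(),"shortend",(loc(g,st)*1000).round(1).tolist())
t=px2w(K,E,[B(170,28),B(430,140),B(290,418),B(50,325)],.0275)[:,:2]
tl=loc(g,t);print((tl*1000).round(1).tolist(),(tl.mean(0)*1000).round(1))
for i in range(4):
    e=tl[(i+1)%4]-tl[i];print(np.linalg.norm(e)*1000,np.arctan2(e[1],e[0]))
y=px2w(K,E,[B(88,138)],0)[:,:2];print("yellow",loc(g,y)*1000)
# top camera check
c=bot.calibration("top");K2,E2=np.array(c['mtx']),np.array(c['extrinsics'])
t2=px2w(K2,E2,[[130+u/2.963,130+v/2.963] for u,v in [(342,138),(392,157),(362,230),(308,206)]],.0275)[:,:2];print((loc(g,t2).mean(0)*1000).round(1))
E
```

```text
[ 0.60775179 -0.06100195 -0.38667584] [ 0.1 -1.9  0.6  0.4  1.  -0.4  0.6  0.2 -0.  -0.3 -0.3]
screws [[-84.7, -6.3], [6.6, -6.3], [6.2, 90.0], [6.0, 185.4]] longend [[0.1, 0.4], [-1.9, 121.8], [0.6, 196.1], [0.4, 96.0]] shortend [[-99.1, 1.0], [-1.3, -0.4]]
[[-143.5, 90.3], [-142.6, 171.7], [-49.6, 171.9], [-49.8, 92.9]] [-96.4 131.7]
81.37669694894942 1.5590483848892964
92.94954725386339 0.0019801097723326972
79.00935269782508 -1.5734722701469128
93.72851472298403 -3.114425093671846
yellow [[-101.43230942   84.53046366]]
[-94.2 128.9]
```

```bash
cat >> h.py <<'E'
g=np.load("g.npy")
def loc(P,p=g):
    P=np.atleast_2d(P)[:,:2];c,s=np.cos(p[2]),np.sin(p[2]);q=P-p[:2];return np.c_[q[:,0]*c+q[:,1]*s,-q[:,0]*s+q[:,1]*c]
def G(x,y,z):
    c,s=np.cos(g[2]),np.sin(g[2]);return [g[0]+x*c-y*s,g[1]+x*s+y*c,z]
def snap(n):
    K,E=wristE();im=bot.camera("wrist");b=cv2.cvtColor(im,cv2.COLOR_RGB2BGR);cv2.imwrite(f"pics/{n}.png",b);np.savez(n+".npz",K=K,E=E)
    cv2.imwrite(f"pics/{n}_b.png",cv2.resize(b,(800,600),interpolation=cv2.INTER_CUBIC))
E
python3 - <<'E'
from h import *
d=np.load("w1.npz");K,E=d['K'],d['E']
print("red",(loc(px2w(K,E,np.array([(620,208),(735,242),(800,110),(690,68)])/1.5625,.028))*1000).round())
print("label,cup",(loc(px2w(K,E,np.array([(270,122)])/1.5625,.025))*1000).round())
qx=R2q(tool(g[2]+np.pi/2)); qy=R2q(tool(g[2]))
for n,p,q in [("a",G(-.175,.131,.1),qx),("b",G(-.11,.131,.008),qx),("c",G(-.0475,.2,.1),qy),("d",G(-.0475,.09,.008),qy)]:
    print(n,np.round(p,3),bot.solve_ik(p,q))
bot.set_gripper(0.4)
bot.move_pose(G(-.172,.131,.1),qx)
print(bot.read_gripper_width(),bot.read_clock())
snap("w2")
E
```

```text
red [[-189.  191.]
 [-199.  273.]
 [-286.  266.]
 [-281.  189.]]
label,cup [[-153.  -42.]]
a [0.495 0.126 0.1  ] [ 0.10527209  0.38669904 -0.47665694  0.70744034  0.          0.49194793]
b [0.555 0.102 0.008] [ 0.05058765  0.59433941 -0.412052    0.56440491  0.          0.43726349]
c [0.639 0.142 0.1  ] [ 0.10618473  0.62080329 -0.06828715  0.88170589  0.          2.06365689]
d [0.598 0.04  0.008] [-0.055905    0.64199512 -0.31358775  0.61521345  0.          1.90156717]
0.39690466918937867 4.075
```

View pics/w2_b.png

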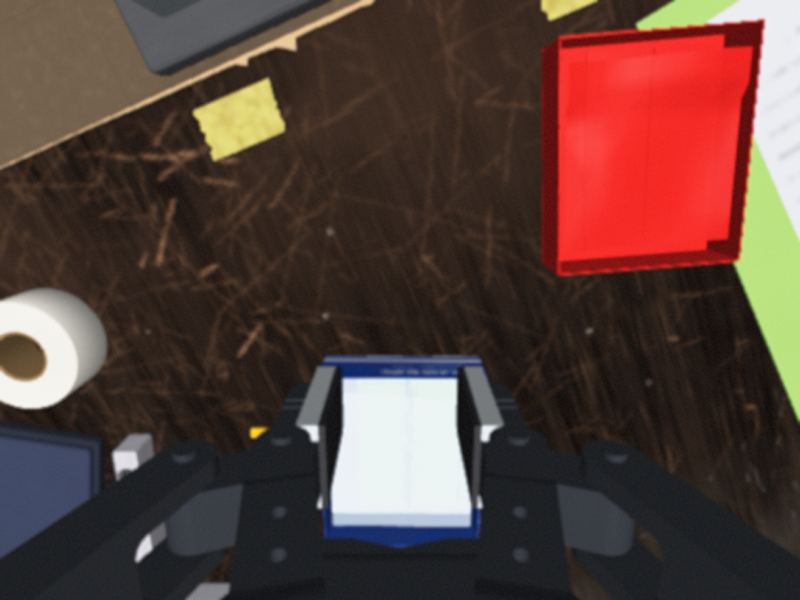

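```bash
python3 - <<'E'
from h import *
print(bot.move_linear(G(-.172,.131,.010),speed=.1,until_force=8), bot.read_position(), bot.read_ft_force())
f0=np.array(bot.read_ft_force())
# slow push to short of the bar
print(bot.move_linear(G(-.118,.131,.010),speed=.035,until_force=8),(loc(bot.read_position())*1000).round(1),np.array(bot.read_ft_force())-f0,bot.read_clock())
snap("w3")
E
```

```text
False [0.49844818 0.12520869 0.01052773] [-0.16375398 -0.16036744  0.14459817]
False [[-117.9  131. ]] [0.0729552  0.4382676  0.52412427] 6.8667
```

View pics/w3_b.png

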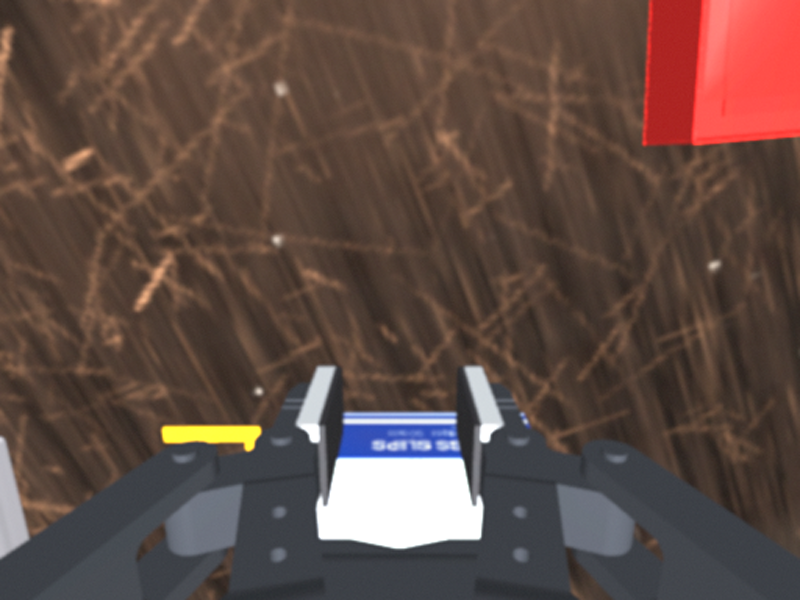

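```bash
python3 - <<'E'
from h import *
print(bot.move_linear(G(-.100,.131,.010),speed=.02,until_force=4),(loc(bot.read_position())*1000).round(1),bot.read_ft_force(),bot.read_clock())
im=bot.camera("top");cv2.imwrite("pics/top3c.png",cv2.resize(cv2.cvtColor(im,cv2.COLOR_RGB2BGR)[140:240,190:320],(780,600),interpolation=cv2.INTER_CUBIC))
E
```

```text
True [[-106.7  130.7]] [0.67314785 0.93507713 0.15985661] 7.5417
```

View pics/top3c.png

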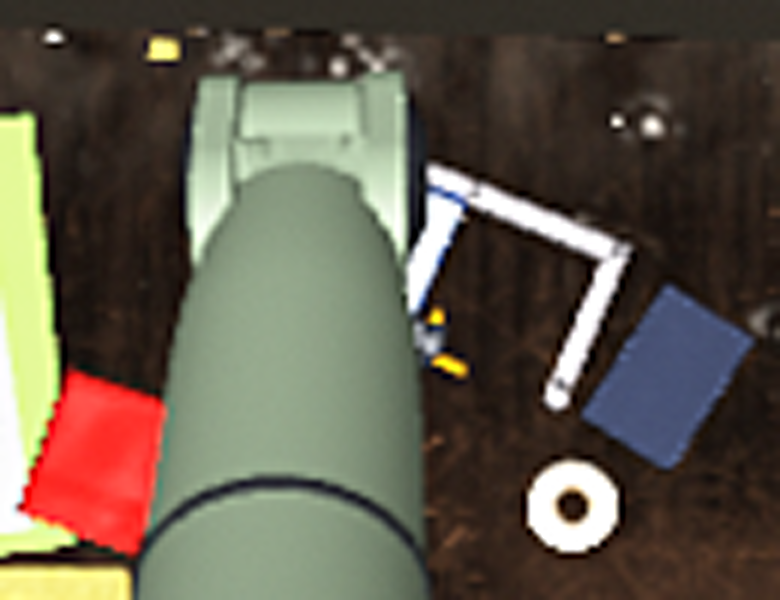

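The tray is against the long bar. Next I'll push it from the +y side.

```bash
python3 - <<'E'
from h import *
bot.move_linear(G(-.125,.131,.010),speed=.1)
bot.move_linear(G(-.14,.131,.12),speed=.2)
bot.move_pose(G(-.05,.215,.12),R2q(tool(g[2])))
print(bot.read_clock(),(loc(bot.read_position())*1000).round(1))
snap("w4")
E
```

```text
10.0583 [[-50.4 214.6]]
```

View pics/w4_b.png

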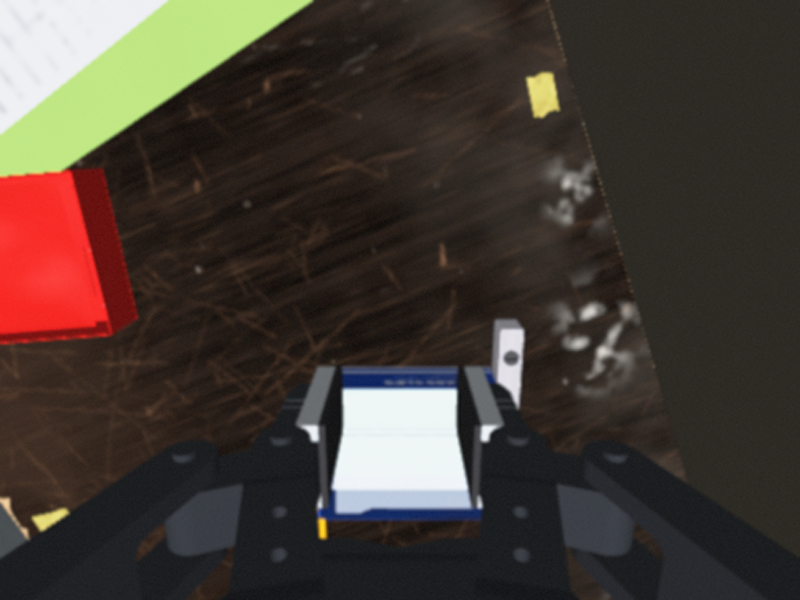

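```bash
python3 - <<'E'
from h import *
d=np.load("w4.npz")
print((loc(px2w(d['K'],d['E'],np.array([(345,368),(455,368)])/1.5625,.028))*1000).round(1))
bot.move_linear(G(-.05,.205,.010),speed=.12,until_force=8)
bot.move_linear(G(-.05,.110,.010),speed=.04,until_force=8)
print((loc(bot.read_position())*1000).round(1),bot.read_ft_force(),bot.read_clock())
print(bot.move_linear(G(-.05,.086,.010),speed=.02,until_force=4),(loc(bot.read_position())*1000).round(1),bot.read_ft_force(),bot.read_clock())
bot.move_linear(G(-.05,.105,.010),speed=.1)
bot.move_linear(G(-.05,.12,.12),speed=.2)
bot.move_pose([0.54,0.04,0.23],R2q(tool(np.pi/2)))
snap("w5");print(bot.read_clock())
E
```

```text
[[-77.7 182.3]
 [-23.6 182.4]]
[[-50.  110.1]] [ 0.63698486  1.18813134 -1.40340797] 13.7
True [[-50.4  89.8]] [0.44840514 2.26363869 0.76955805] 14.65
17.4583
```

View pics/w5_b.png

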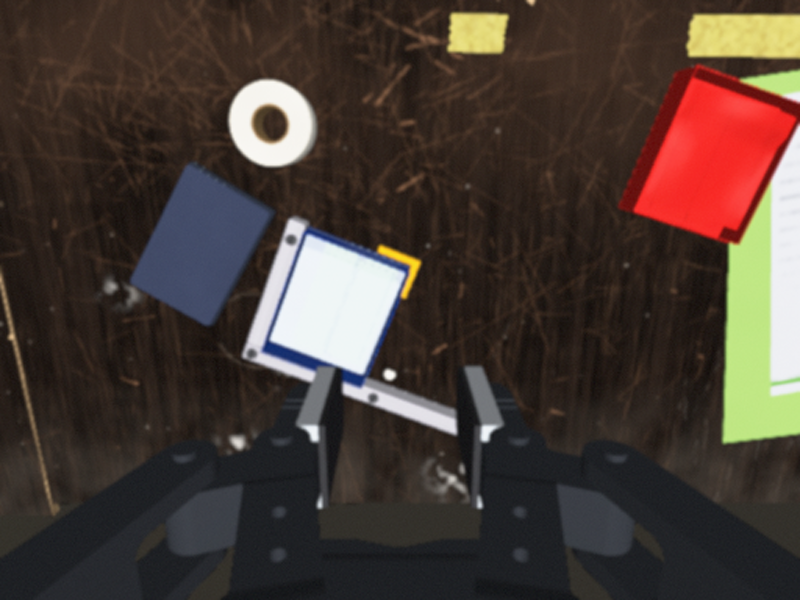

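The tray sits in the corner, with its corners near (305,230), (410,265), (362,385) and (265,350). I'll enlarge it to measure.

```bash
python3 - <<'E'
import cv2
b=cv2.imread("pics/w5.png")[135:255,155:275]
cv2.imwrite("pics/w5c.png",cv2.resize(b,(600,600),interpolation=cv2.INTER_CUBIC))
E
```

```text
(no output)
```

View pics/w5c.png

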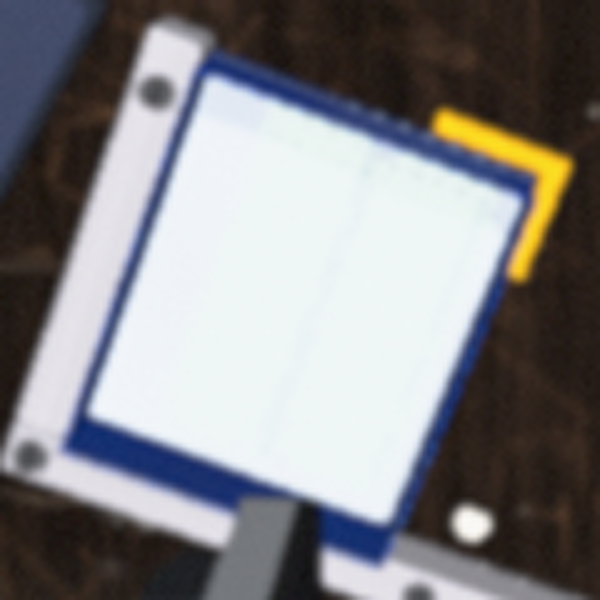

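```bash
python3 - <<'E'
from h import *
d=np.load("w5.npz");K,E=d['K'],d['E']
C=lambda u,v:(155+u/5,135+v/5)
P=[C(206,53),C(533,180),C(382,565),C(65,450)]
for z in (.026,.029):
    t=loc(px2w(K,E,P,z))*1000;print(t.round(1).tolist(),t.mean(0).round(1))
    print([round(np.arctan2(*(t[(i+1)%4]-t[i])[::-1]),3) for i in range(4)])
s=loc(px2w(K,E,[C(155,92),C(30,457)],.018))*1000;print(s.round(1))
print('yellow',loc(px2w(K,E,[C(540,180)],0))*1000)
for t in ["label_roll","ink_pad"]:print(t,[(b['bbox'],b['confidence']) for b in bot.search_frame("wrist",t)][:2])
E
```

```text
[[-98.4, 1.5], [-99.1, 75.5], [-2.4, 77.9], [-2.0, 1.6]] [-50.5  39.1]
[np.float64(1.58), np.float64(0.025), np.float64(-1.565), np.float64(-3.14)]
[[-99.0, 1.8], [-99.7, 75.2], [-3.9, 77.6], [-3.4, 2.0]] [-51.5  39.1]
[np.float64(1.58), np.float64(0.025), np.float64(-1.565), np.float64(-3.14)]
[[-84.7  -6.9]
 [  6.5  -6.2]]
yellow [[-94.62807317  79.63447411]]
label_roll [([144.1, 53.3, 62.3, 53.0], 0.78)]
ink_pad [([84.0, 108.9, 93.7, 99.0], 0.83)]
```

The tray reads x ≈ -50.5 mm, so there may be a gap of 2-3 mm at the long bar. I'll give the free end a second gentle nudge.

```bash
python3 - <<'E'
from h import *
q=R2q(tool(g[2]+np.pi/2))
bot.move_pose(G(-.13,.041,.12),q)
bot.move_linear(G(-.13,.041,.010),speed=.12,until_force=8)
print((loc(bot.read_position())*1000).round(1))
print(bot.move_linear(G(-.100,.041,.010),speed=.02,until_force=5),(loc(bot.read_position())*1000).round(1),bot.read_ft_force(),bot.read_clock())
bot.move_linear(G(-.125,.041,.010),speed=.1)
bot.move_linear(G(-.13,.041,.12),speed=.2)
# y nudge
bot.move_pose(G(-.05,.12,.12),R2q(tool(g[2])))
bot.move_linear(G(-.05,.11,.010),speed=.12,until_force=8)
print(bot.move_linear(G(-.05,.085,.010),speed=.02,until_force=4),(loc(bot.read_position())*1000).round(1),bot.read_ft_force(),bot.read_clock())
bot.move_linear(G(-.05,.108,.010),speed=.1)
bot.move_linear(G(-.05,.12,.12),speed=.2)
bot.move_pose([0.50,0.04,0.23],R2q(tool(np.pi/2)))
snap("w6");print(bot.read_clock())
b=cv2.imread("pics/w6.png");cv2.imwrite("pics/w6_c.png",cv2.resize(b[150:300,140:290],(600,600),interpolation=cv2.INTER_CUBIC))
E
```

```text
[[-129.2   41.3]]
True [[-106.4   40.9]] [0.61039546 0.62133398 0.39883064] 20.3
True [[-50.2  89.8]] [ 0.17070871  1.1341888  -0.00939963] 24.825
27.6667
```

View pics/w6_c.png

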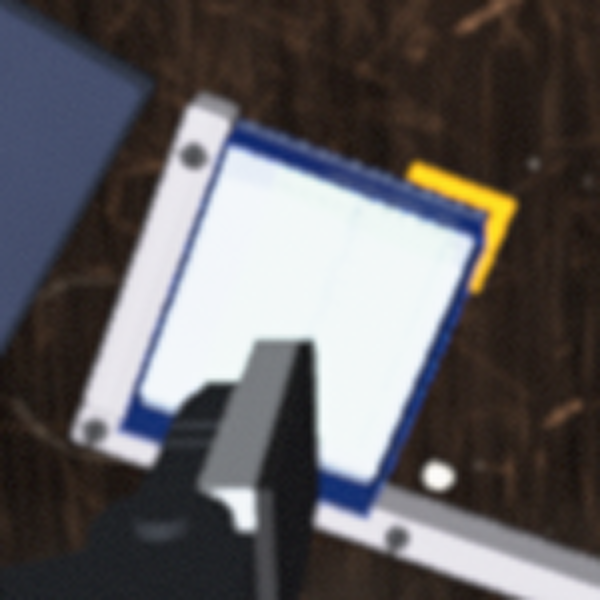

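View pics/w6_b.png

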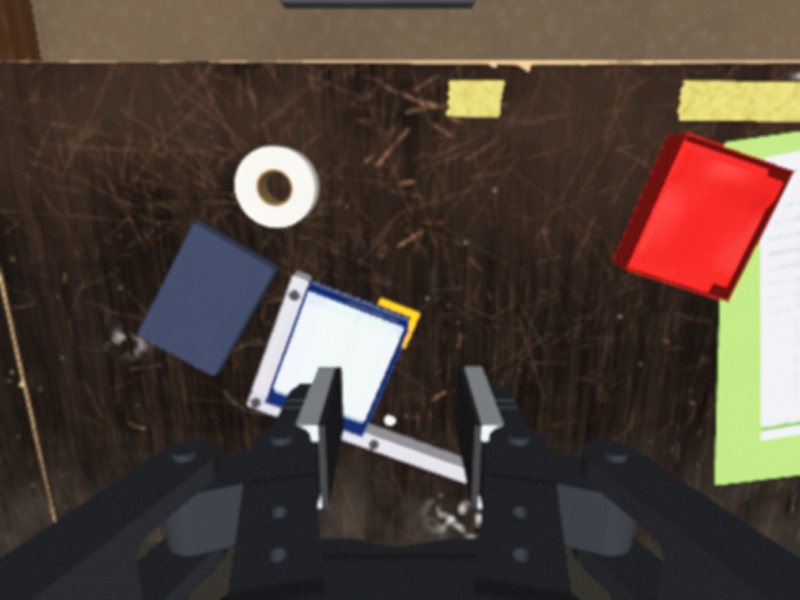

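```bash
python3 - <<'E'
from h import *
d=np.load("w6.npz");K,E=d['K'],d['E']
C=lambda u,v:(140+u/4,150+v/4)
for z in (.026,.029):
    t=loc(px2w(K,E,[C(238,122),C(490,213),C(367,517),C(122,430)],z))*1000;print(t.round(1).tolist(),t.mean(0).round(1))
    print([round(float(np.arctan2(*(t[(i+1)%4]-t[i])[::-1])),3) for i in range(4)])
print("screws",(loc(px2w(K,E,[C(194,156),C(94,431),C(397,538)],.018))*1000).round(1))
# predicted corners of parked tray
ps=[G(x,y,.0275) for x,y in [(-.095,0),(-.095,.079),(0,.079),(0,0)]]
p=w2px(K,E,np.array(ps));print(((p-[140,150])*4).round(0).tolist())
E
```

```text
[[-101.0, 2.2], [-102.8, 75.3], [-1.7, 77.7], [-1.5, 1.7]] [-51.8  39.3]
[1.595, 0.024, -1.567, 3.137]
[[-101.9, 2.4], [-103.7, 74.9], [-3.5, 77.3], [-3.2, 2.0]] [-53.1  39.1]
[1.595, 0.024, -1.567, 3.137]
screws [[-84.8  -6.4]
 [  6.6  -6.4]
 [  6.2  90. ]]
[[222.0, 140.0], [492.0, 244.0], [369.0, 526.0], [113.0, 435.0]]
```

```bash
python3 - <<'E'
from h import *
for n,C,pts in [("w6",lambda u,v:(140+u/4,150+v/4),[(238,122),(490,213)]),("w5",lambda u,v:(155+u/5,135+v/5),[(206,53),(533,180)])]:
    d=np.load(n+".npz");K,E=d['K'],d['E']
    print(n,(loc(px2w(K,E,[C(*p) for p in pts],0))*1000).round(1))
# overlay of model parked tray
d=np.load("w6.npz");K,E=d['K'],d['E'];s=6
b=cv2.imread("pics/w6.png")[175:285,160:275];b=cv2.resize(b,None,fx=s,fy=s,interpolation=cv2.INTER_CUBIC)
for z,col in [(0,(0,255,0)),(.0275,(0,0,255))]:
    ps=w2px(K,E,np.array([G(x,y,z) for x,y in [(-.095,0),(-.095,.079),(0,.079),(0,0)]]))
    cv2.polylines(b,[((ps+.5-[160,175])*s).astype(int)],True,col,1)
cv2.imwrite("pics/w6ov.png",b)
E
```

```text
w6 [[-93.3   0.5]
 [-95.2  79. ]]
w5 [[-93.3  -1.5]
 [-94.   78.1]]
```

View pics/w6ov.png

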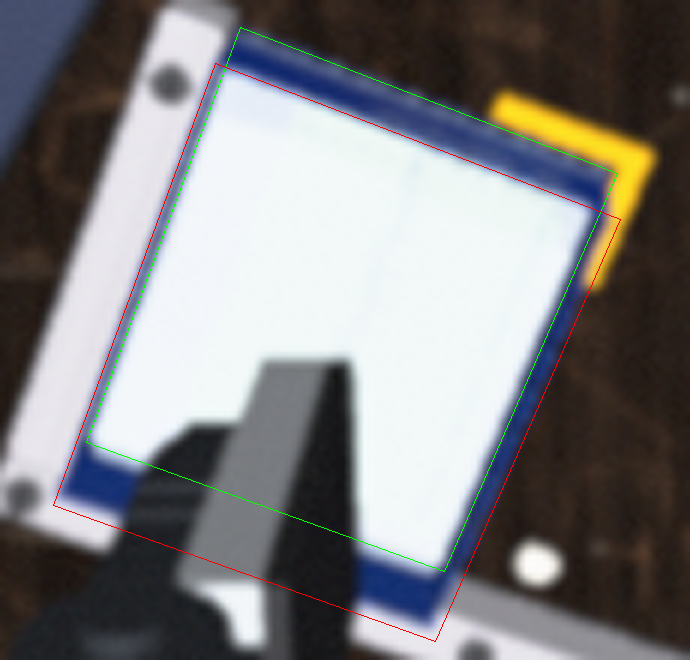

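The tray's base edges match the parked outline: x ≈ -94 to -95 mm at the free end, y ≈ 79 mm at the free side. Both nudges also stopped where seated contact was expected. The robot is clear of the tray, so I'm handing in.

```bash
python3 - <<'E'
from h import *
bot.close_job();print("done")
E
```

```text
the job is handed in; nothing more can be done
done
```

I pushed the blue tray into the corner guide and handed the job in, with the clock last reading 27.7 s. I used two partly open fingertips: first the free end until the tray met the long bar, then the side until it met the short bar. I followed with one light nudge on each. The pushes that ended against a bar were set to stop at 4–5 N.

**Last checks:**
- **Position:** at the desk, the tray's free end reads x ≈ −93 to −95 mm (target −95) and its free side y ≈ 79 mm (target 79).
- **Repeatability:** both nudges stopped within 0.3 mm of where the first pushes did, which fits a seated tray.
- **Surroundings:** the label roll, ink pad and red tray look unmoved in the last wrist picture. I did not re-check the cup, jar, tape roll or white card tray, but the arm worked well away from them. The gripper finished about 0.23 m above the desk.

**Checks that disagreed:**
- **Tray length:** corners measured at rim height made the tray look about 100 mm long, with its centre at x ≈ −52 mm, just outside the allowed range. I put this down to the camera seeing the base of the end wall, which matches the parked outline when measured at desk height.
- **Squareness:** at rim height the edges were mostly within about 0.01 rad of square, with two up to 0.025 rad off. All are inside the 0.05 rad limit.
- **Rim at the long bar:** it looks about 2–3 mm short of the model, which may be a slightly lower wall or a real gap inside the 4 mm tolerance.

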